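Assemble a mini test-sieve stack on the sieve shaker

TASK

Build the small sieve stack on the sieve shaker: the collecting pan (closed floor) in the shaker's round holder, the fine sieve on the pan, the coarse sieve on the fine one, and the lid on top, every piece upright with its spigot fully home in the piece below. Leave the strip box, the rubber stopper and the little weighing bottle standing where they are.

Things in the scene. Friction and masses are not known exactly. Their poses are not given: they have to be found in the camera images.
- pan_mid (a point): Collecting pan: bare steel cup with a plain closed floor; body 54 mm across, 40 mm high, 48 mm bore; it stands on a spigot (8 mm high, 44 mm across, tapering to 38 mm at its foot). About 0.12 kg. Point: on the axis, half-way up the body, 28 mm above the foot of the spigot, 20 mm below the rim; seated, 20 mm above the holder's rim. z up.
- fine_sieve_mid (a point): Fine sieve: bare steel ring, fine wire screen (4 mm pitch) 12 mm below its rim; body 54 mm across, 40 mm high, 48 mm bore; it stands on a spigot (8 mm high, 44 mm across, tapering to 38 mm at its foot). About 0.12 kg. Point: on the axis, half-way up the body, 28 mm above the foot of the spigot, 20 mm below the rim; seated, 20 mm above the pan's rim. z up.
- coarse_sieve_mid (a point): Coarse sieve: bare steel ring, taller, coarse grid (11.5 mm pitch, dark gaps) 12 mm below its rim; body 54 mm across, 50 mm high, 48 mm bore; it stands on a spigot (8 mm high, 44 mm across, tapering to 38 mm at its foot). About 0.12 kg. Point: on the axis, half-way up the body, 33 mm above the foot of the spigot, 25 mm below the rim; seated, 25 mm above the fine sieve's rim. z up.
- lid_knob (a point): Lid: steel disc 54 mm across, 6 mm thick, black knob on it (22 mm across, 36 mm high) to lift it by; it stands on a spigot (8 mm high, 44 mm across, tapering to 38 mm at its foot). About 0.1 kg. Point: on the knob's axis, 12 mm below its top, 24 mm above the disc, 38 mm above the foot of the spigot; seated, 30 mm above the coarse sieve's rim. z up.
- socket (a point): Fixed sieve shaker: grey housing 140 x 140 x 50 mm, black panel on its own -x side; on top the round dark steel holder, 54 mm across, 48 mm bore, 16 mm deep, rim 70 mm above the bench. Point: centre of its mouth, level with the rim; z up. Each spigot has 2 mm play all round in the bore; when home, the shoulder of the body rests on the rim below.
- strip_box_mid (a point): Small printed paper box, 26 x 60 x 45 mm high. It is loose and no part of the job: leave it standing where it is. This point is half-way up on its axis; z up.
- loose_stopper_mid (a point): The tapered red rubber stopper that stands in front of the pH meter (the white and blue instrument, 125 mm high), 29 mm across, 25 mm high. It is loose and no part of the job: leave it standing where it is. This point is half-way up on its axis; z up.
- weigh_jar_mid (a point): The little clear weighing bottle with a knobbed lid that stands in front of the hot plate (black, 95 mm high), 35 mm across, 65 mm high. It is loose and no part of the job: leave it standing where it is. This point is half-way up on its axis; z up.

How it is judged:
At the end, for the whole second after the job is handed in: Pan in the shaker's holder, fine sieve on the pan, coarse sieve on the fine sieve, lid on the coarse sieve: each within 6 mm of the axis of the piece below and within 3 mm of its fully seated height, upright within 0.07 rad, released and at rest (horizontal distance between pan_mid and socket below 0.006 m and z of pan_mid in the frame of socket between 0.017 and 0.023 m and angle between each of pan_mid, fine_sieve_mid, coarse_sieve_mid, lid_knob's own z axis and vertical below 0.07 rad and horizontal distance between fine_sieve_mid and pan_mid below 0.006 m and z of fine_sieve_mid in the frame of pan_mid between 0.037 and 0.043 m and horizontal distance between coarse_sieve_mid and fine_sieve_mid below 0.006 m and z of coarse_sieve_mid in the frame of fine_sieve_mid between 0.042 and 0.048 m and horizontal distance between lid_knob and coarse_sieve_mid below 0.006 m and z of lid_knob in the frame of coarse_sieve_mid between 0.052 and 0.058 m and linear speed of each of pan, fine_sieve, coarse_sieve, lid below 0.02 m/s); the robot touches nothing.
It fails at once if the strip box is knocked over or shifted by more than 30 mm (distance of strip_box_mid from where it was at the start of the episode above 0.03 m or angle between strip_box_mid's own z axis and vertical above 0.5 rad).
It fails at once if the rubber stopper is knocked over or shifted by more than 30 mm (distance of loose_stopper_mid from where it was at the start of the episode above 0.03 m or angle between loose_stopper_mid's own z axis and vertical above 0.5 rad).
It fails at once if the weighing bottle is knocked over or shifted by more than 30 mm (distance of weigh_jar_mid from where it was at the start of the episode above 0.03 m or angle between weigh_jar_mid's own z axis and vertical above 0.5 rad).
It also fails if it takes over 102 s, if anything falls off the work surface, if the arm or the gripper's body presses on something with over 40 N, if the wrist force passes 120 N, or if a joint passes its speed limit or range.

ROBOT

A 6-joint arm with a two-finger parallel gripper is mounted at the origin on a cart in front of the work surface, level with it; the furniture and walls round the work are solid. World frame = base frame: x ahead of the robot, y to its left, z up, the work surface at z = 0. Lengths are in m, angles in rad, forces in N, time in s.
With the tool pointing down it reaches from about 0.225 to 0.875 m from the base axis. Payload 3.4 kg.
Tool frame: the origin (TCP) lies midway between the tips of the shut fingers; the grasp point (between the pads) lies 19 mm behind it (manip.grasp_offset is the distance from the TCP to the grasp point, in m); x points along the fingers, y is the direction in which the jaws open and shut, and the axes are right-handed (so a half turn about x gives the same grasp; the last joint's range is limited). The gripper opens to 85 mm and grips with 20 to 120 N. Pads are 22 mm wide; open, the fingers measure 114 mm over their backs; the gripper's body (76 mm by 85 mm) begins 54 mm behind the grasp point. The pads swing forward as they close: fully open they stand 13 mm farther back than shut.
Start: joints at [-1.261, 0.276, 1.505, -0, 1.361, -0.121], TCP at [0.24, -0.522, 0.231] pointing down, gripper open.
Joint ranges: [-2.89, 2.89], [-0.75, 2.08], [0.22, 2.7], [-1.18, 4.32], [0.11, 2.71], [-2.7, 2.7]. Speed limits (rad/s): [2.57, 2.57, 3.14, 3.14, 3.14, 3.14].

INTERFACE

Orientations are given as a unit quaternion [w, x, y, z].
In Python, from rig import manip gives the robot as it stands.
- The arm moves only by the shell command python3 -m creep 'ROWS' [OPENING] [FORCE]. ROWS is a JSON object of lists of equal length, an entry for each row: "delta_pos": the shift along the tool's x, y, z in cm, a list of three; "dr": the turn, a rotation vector about the tool's x, y, z in rad, a list of three. In form: {"delta_pos": [[dx, dy, dz], ...], "dr": [[rx, ry, rz], ...]}. A call has 1 to 10 rows; each row is the pose to reach, as a shift and turn from the pose commanded when the call began, along the tool's axes at that moment; what a row does not reach only later rows make up. A row lasts 1/10 s, in which the tool goes at most 50 mm and 8.59 degrees, less where a joint would pass 70% of its speed; a pose out of reach is approached as far as the arm can. A call with a gripper value outside its range is refused whole. OPENING is the opening, from -1 (shut) to 1 (fully open), set as the call begins (- or left out, the last holds). The fingers move at their own pace and stop on an object; FORCE is the grip in N (left out, the last holds). Time passes only in rows, so rows that repeat a pose let the fingers close. It gives the time, the measured TCP pose, the force and the opening at its end, in the units of the state.
- manip.get_state(): the state, without advancing time (a new reading comes with each control period).
- manip.get_image(name): name is "side" or "top"; returns a dict with "pixels" (400x640x3 uint8, blue, green, red), "depth" (400x640 float32, m along the optical axis (not along the pixel's ray), 0 where there is no reading), "intrinsics" (3x3 intrinsics, pixels), "rvec" (rotation vector, rad) and "tvec" (3), from world to camera coordinates, as OpenCV has them. Camera axes: x right, y down, z forward; pixel columns grow to the right and rows downward; lengths in m; the calibration is good to about 2 mm. A picture is of the moment at which its call begins.
- manip.sign_off(): hands the job in, once; it reports no verdict.
The state is a dict: "clock": time; "qpos": joint angles; "qd": joint speeds; "effort": joint torques, N m; "position": TCP position; "ee_rot": TCP orientation; "contact_force": force on the tool from outside, world axes, zero at the start; "moment": the same for the moment, N m; "width": finger opening in m.
Only numpy, scipy, OpenCV 4.12 (cv2) and the standard library are available. Lean on these libraries where they do the work, as an engineer would, in place of code of your own. Each camera call takes 0.05 s, during which the arm holds its last target. There are 200 camera calls.

## Working session

There is one attempt and no reset: what is moved stays moved. The work goes in short steps, Python scripts to look and compute and a shell command to move; the robot and the scene stay as the last step left them, time stands still between calls to the robot, and variables do not carry over. Pictures are saved under pics/ and viewed, about 12 in all and at most 16, crops included, and the job is handed in when it is done.

```bash
mkdir -p pics; ls; cat > h.py <<'E'
import numpy as np,cv2
from rig import manip
def shot(n):
    d=manip.get_image(n); R=cv2.Rodrigues(np.array(d['rvec'],float))[0]; t=np.array(d['tvec'],float).ravel(); K=np.array(d['intrinsics'])
    return d,K,R,t
def cloud(d,K,R,t):
    z=d['depth']; v,u=np.mgrid[:z.shape[0],:z.shape[1]]
    p=np.stack([(u-K[0,2])/K[0,0]*z,(v-K[1,2])/K[1,1]*z,z],-1)
    P=(p-t)@R; P[z==0]=np.nan
    return P
def ray(K,R,t,u,v,h):
    r=R.T@np.array([(u-K[0,2])/K[0,0],(v-K[1,2])/K[1,1],1]); c=-R.T@t
    return c+r*(h-c[2])/r[2]
E
python3 - <<'E'
from h import *
for n in('top','side'):
    d,K,R,t=shot(n); cv2.imwrite(f'pics/{n}0.png',d['pixels']); np.savez(f'{n}0.npz',px=d['pixels'],P=cloud(d,K,R,t),K=K,R=R,t=t)
    print(n,K.round(0).tolist(),(-R.T@t).round(3),R.round(2).tolist())
print(manip.get_state(),manip.grasp_offset)
E
```

```text
pics
top [[363.0, 0.0, 321.0], [0.0, 363.0, 204.0], [0.0, 0.0, 1.0]] [ 0.418 -0.004  1.176] [[-0.01, -1.0, -0.02], [-0.99, 0.02, -0.1], [0.1, 0.02, -0.99]]
side [[368.0, 0.0, 316.0], [0.0, 368.0, 199.0], [0.0, 0.0, 1.0]] [ 0.312 -0.936  0.712] [[0.97, -0.24, -0.02], [-0.15, -0.53, -0.83], [0.19, 0.81, -0.55]]
{'clock': 0.1, 'qpos': array([-1.26103752e+00,  2.76526195e-01,  1.50598784e+00,  1.37206817e-05,
        1.36068497e+00, -1.20994951e-01]), 'qd': array([ 0.00053453, -0.00061281, -0.00434019,  0.00114176,  0.00192101,
       -0.00063791]), 'effort': array([ 1.33194422e-03, -4.17699659e+01, -2.46406263e+01, -2.22278959e-04,
        5.76761508e-03, -8.51068165e-06]), 'position': array([ 0.23995703, -0.52203671,  0.23053682]), 'ee_rot': array([-0.15055287, -0.69072092, -0.15168457,  0.69081852]), 'contact_force': array([ 0.08246916, -0.49996208,  0.02382813]), 'moment': array([-0.0673792 , -0.03460205,  0.00400546]), 'width': 0.08563864413831225} 0.0187
```

View pics/top0.png

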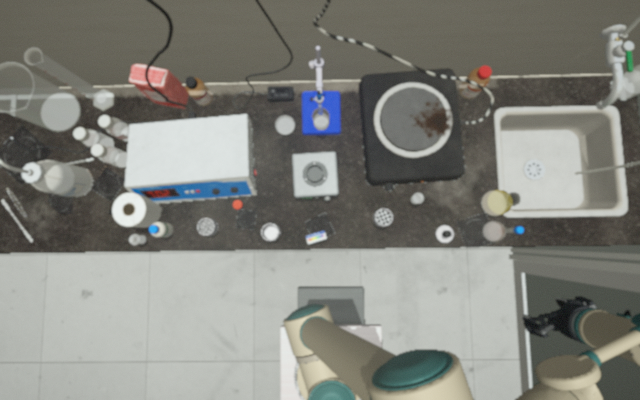

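View pics/side0.png

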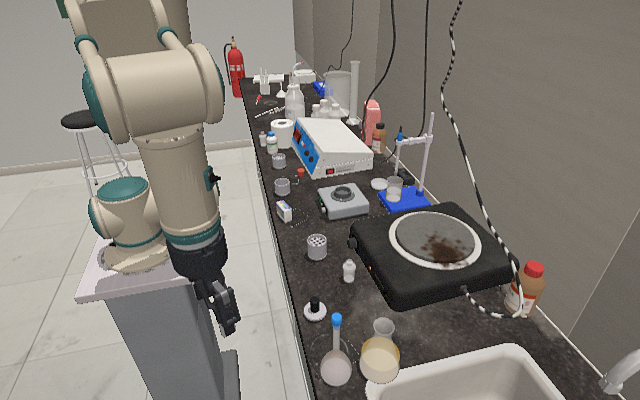

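The top view shows: shaker (316,174), likely fine sieve (206,227), pan (270,231), coarse sieve (384,217), lid (445,234), strip box (316,237), stopper (238,204), weighing bottle (417,199). Next I measure them using depth and look at a zoomed picture.

```bash
cat > m.py <<'E'
from h import *
f=np.load('top0.npz'); P=f['P']; K,R,t=f['K'],f['R'],f['t']
g=cv2.cvtColor(f['px'],cv2.COLOR_BGR2GRAY)
for n,u,v in [('fine?',206,227),('pan?',270,231),('coarse?',384,217),('lid',445,234),('box',316,237),('stop',238,204),('jar',417,199),('shaker',316,174)]:
    w=28 if n=='shaker' else 14
    s=P[v-w:v+w,u-w:u+w]; z=s[...,2]; zm=np.nanpercentile(z,98)
    lo=0.012 if n!='shaker' else .06
    m=(z>lo).astype(np.uint8); c,l,st,ce=cv2.connectedComponentsWithStats(m)
    k=l[w,w] or 1+np.argmax(st[1:,4]); q=l==k
    zt=np.nanmax(z[q]); tq=q&(z>zt-.006); x=s[tq]
    mn,mx=x.min(0),x.max(0)
    print(n,'zmax',zt.round(4),'px',tq.sum(),'bbox',mn.round(3)[:2],mx.round(3)[:2],'mid',((mn+mx)/2)[:2].round(4), 'zcentre',z[w-2:w+2,w-2:w+2].mean().round(3))
px=f['px']
a=cv2.resize(px[180:255,190:340],None,fx=5,fy=5,interpolation=cv2.INTER_CUBIC)
b=cv2.resize(px[150:205,280:350],None,fx=3,fy=3,interpolation=cv2.INTER_CUBIC)
c=cv2.resize(px[180:250,370:460],None,fx=3,fy=3,interpolation=cv2.INTER_CUBIC)
o=np.zeros((600,800,3),np.uint8); o[:375,:750]=a; o[380:545,:210]=b; o[380:590,220:490]=c
s=np.load('side0.npz')['px']; e=cv2.resize(s[140:200,260:350],None,fx=3,fy=3,interpolation=cv2.INTER_CUBIC); o[380:560,500:770]=e
cv2.imwrite('pics/z1.png',o)
E
python3 m.py
```

```text
fine? zmax 0.0517 px 45 bbox [0.442 0.357] [0.492 0.409] mid [0.4669 0.383 ] zcentre 0.037
pan? zmax 0.0523 px 44 bbox [0.42  0.157] [0.473 0.207] mid [0.4468 0.1823] zcentre 0.012
coarse? zmax 0.0625 px 44 bbox [ 0.461 -0.195] [ 0.513 -0.145] mid [ 0.4869 -0.1704] zcentre 0.046
lid zmax 0.0534 px 35 bbox [ 0.424 -0.375] [ 0.443 -0.356] mid [ 0.4335 -0.3654] zcentre 0.041
box zmax 0.0521 px 65 bbox [0.409 0.009] [0.446 0.068] mid [0.4275 0.038 ] zcentre 0.045
stop zmax 0.0289 px 58 bbox [0.523 0.276] [0.55  0.302] mid [0.5365 0.2889] zcentre 0.026
jar zmax 0.0674 px 20 bbox [ 0.539 -0.288] [ 0.551 -0.272] mid [ 0.5447 -0.28  ] zcentre 0.053
shaker zmax 0.0758 px 34 bbox [0.602 0.014] [0.652 0.064] mid [0.6271 0.039 ] zcentre nan
```

View pics/z1.png

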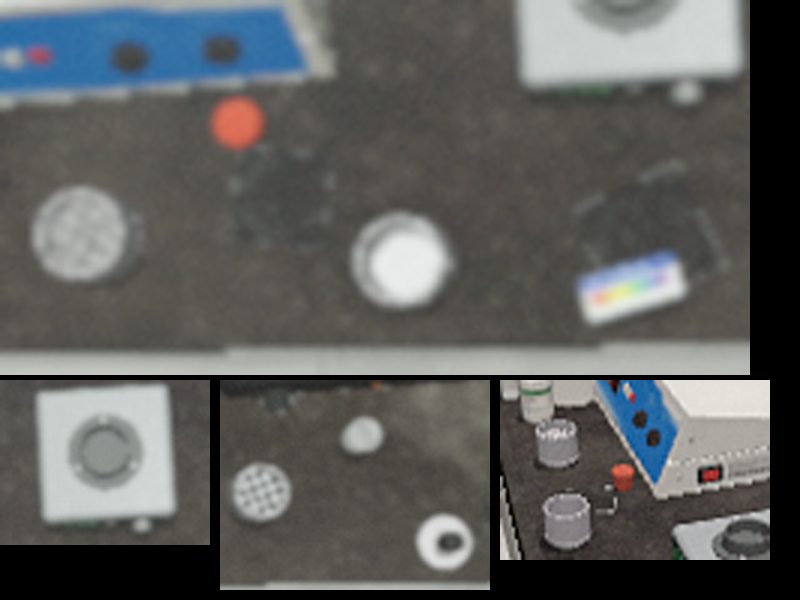

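Identities confirmed: the fine wire screen is at (206,227) in the top image, the bright floor of the pan at (270,231), the coarse grid at (384,217), the lid with its black knob at (445,234). Heights match the given sizes. I work out the tool axes and the first moves.

```bash
cat > go.py <<'E'
import sys,numpy as np
from rig import manip
from scipy.spatial.transform import Rotation as Ro
s=manip.get_state(); q=s['ee_rot']; R=Ro.from_quat([q[1],q[2],q[3],q[0]])
print('clk',round(s['clock'],2),'pos',s['position'].round(4),'F',s['contact_force'].round(1),'M',s['moment'].round(2),'w',round(s['width'],4),'q',s['qpos'].round(2))
print('axes x,y,z rows',R.as_matrix().T.round(3).tolist())
for a in sys.argv[1:]:
    T=np.array([float(v) for v in a.split(',')]); d=T-s['position']; print(a,'-> tool cm',(R.inv().apply(d)*100).round(2))
E
python3 go.py 0.447,0.182,0.16
```

```text
clk 0.1 pos [ 0.24   -0.522   0.2305] F [ 0.1 -0.5  0. ] M [-0.07 -0.03  0.  ] w 0.0856 q [-1.26  0.28  1.51  0.    1.36 -0.12]
axes x,y,z rows [[-0.0, 0.002, -1.0], [0.418, -0.909, -0.002], [-0.909, -0.418, -0.0]]
0.447,0.182,0.16 -> tool cm [  7.15 -55.32 -48.21]
```

```bash
python3 -m creep '{"delta_pos":[[1,-7,-6],[2,-11,-9.6],[3,-14.7,-12.8],[4,-18.5,-16],[5,-22,-19.2],[6,-26,-22.5],[6,-29.5,-25.7],[6,-33,-29],[6,-37,-32.2],[6,-40.5,-35.5]],"dr":[[0.05,0,0],[0.1,0,0],[0.15,0,0],[0.2,0,0],[0.25,0,0],[0.3,0,0],[0.35,0,0],[0.4,0,0],[0.431,0,0],[0.431,0,0]]}' 1; python3 go.py 0.447,0.182,0.15
```

```text
clock: 1.1
position: [0.3804, -0.0456, 0.1716]
ee_rot: [0.0, -0.707, 0.0, 0.707]
contact_force: [1.3, -0.8, -1.1]
width: 0.0857
clk 1.1 pos [ 0.3804 -0.0456  0.1716] F [ 1.3 -0.8 -1.1] M [ 0.05 -0.01 -0.06] w 0.0857 q [-0.3   0.03  1.97 -0.    1.14  1.27]
axes x,y,z rows [[-0.0, -0.0, -1.0], [-0.001, -1.0, 0.0], [-1.0, 0.001, 0.0]]
0.447,0.182,0.15 -> tool cm [  2.15 -22.77  -6.63]
```

```bash
python3 -m creep '{"delta_pos":[[1,-5,-1.5],[2,-9.5,-3],[2,-14,-4],[2,-18,-5],[2,-18.8,-5.3],[2,-18.8,-5.3],[2,-18.8,-5.3],[2,-18.8,-5.3]],"dr":[[0,0,0],[0,0,0],[0,0,0],[0,0,0],[0,0,0],[0,0,0],[0,0,0],[0,0,0]]}' 1; python3 go.py 0.447,0.182,0.15
python3 - <<'E'
from h import *
d,K,R,t=shot('top'); a=d['pixels'][160:280,200:340]
d,K,R,t=shot('side');b=d['pixels'][120:230,230:350]
o=np.zeros((480,800,3),np.uint8);o[:360,:420]=cv2.resize(a,None,fx=3,fy=3);o[:330,430:790]=cv2.resize(b,None,fx=3,fy=3);cv2.imwrite('pics/p1.png',o)
E
```

```text
clock: 1.9
position: [0.4332, 0.1389, 0.1516]
ee_rot: [0.0, -0.707, 0.001, 0.707]
contact_force: [0.2, -0.4, -0.8]
width: 0.0855
clk 1.9 pos [0.4332 0.1389 0.1516] F [ 0.2 -0.4 -0.8] M [ 0.   -0.03 -0.03] w 0.0855 q [ 0.16  0.16  1.87 -0.    1.11  1.73]
axes x,y,z rows [[-0.001, -0.001, -1.0], [-0.002, -1.0, 0.001], [-1.0, 0.002, 0.001]]
0.447,0.182,0.15 -> tool cm [ 0.16 -4.31 -1.37]
```

View pics/p1.png

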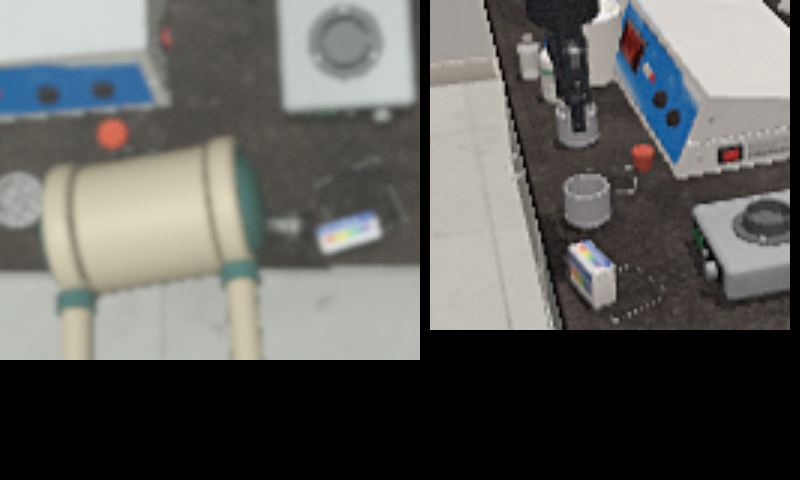

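```bash
python3 -m creep '{"delta_pos":[[0,-3,-1],[0,-4.3,-1.37],[0,-4.3,-1.37],[0,-4.3,-1.37],[4,-4.3,-1.37],[6,-4.3,-1.37],[6,-4.3,-1.37]],"dr":[[0,0,0],[0,0,0],[0,0,0],[0,0,0],[0,0,0],[0,0,0],[0,0,0]]}' 1; python3 go.py 0.447,0.182,0.014
python3 - <<'E'
from h import *
d,K,R,t=shot('side');b=d['pixels'][130:210,250:330]
s=manip.get_state()
for h in (s['position'],np.array([.447,.182,.048])):
    c=R@h+t;p=K@c;print(p[:2]/p[2], 'crop6x',(p[:2]/p[2]-[250,130])*6)
P=cloud(d,K,R,t)
cv2.imwrite('pics/p2.png',cv2.resize(b,None,fx=6,fy=6))
E
```

```text
clock: 2.7
position: [0.4445, 0.1817, 0.0893]
ee_rot: [-0.001, -0.705, 0.001, 0.71]
contact_force: [-0.9, 0.1, -0.1]
width: 0.0854
clk 2.7 pos [0.4445 0.1817 0.0893] F [-0.9  0.1 -0.1] M [-0.07  0.07 -0.04] w 0.0854 q [ 0.24  0.27  1.91 -0.    0.97  1.82]
axes x,y,z rows [[-0.007, -0.002, -1.0], [-0.001, -1.0, 0.002], [-1.0, 0.001, 0.007]]
0.447,0.182,0.014 -> tool cm [ 7.53 -0.05 -0.31]
[279.83624292 171.42031957] crop6x [179.0174575  248.52191741]
[280.99705392 182.03862057] crop6x [185.98232355 312.23172341]
```

View pics/p2.png

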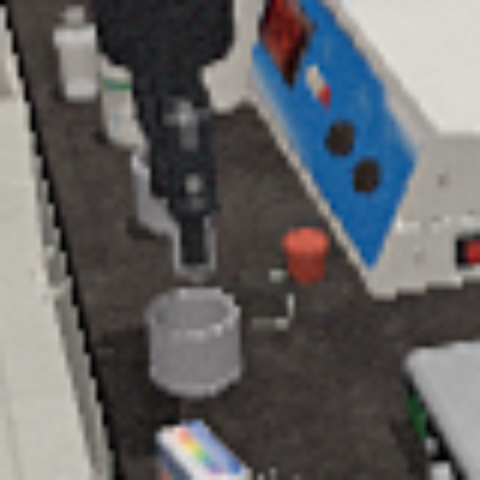

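```bash
python3 - <<'E'
from h import *
f=np.load('side0.npz');P=f['P'];K,R,t=f['K'],f['R'],f['t']
for n,c,h in [('pan',(.447,.182),.048),('fine',(.467,.383),.048),('coarse',(.487,-.17),.058),('shaker',(.627,.039),.07)]:
    d=np.hypot(P[...,0]-c[0],P[...,1]-c[1]); m=(d<.045)&(P[...,2]>h-.005)&(P[...,2]<h+.01)
    x=P[m]; print(n,m.sum(),'bbox mid',((x.min(0)+x.max(0))/2).round(4),'ext',(x.max(0)-x.min(0)).round(3))
    # outer silhouette columns of body
    d=np.hypot(P[...,0]-c[0],P[...,1]-c[1]); m=(d<.04)&(P[...,2]>.015)&(P[...,2]<h+.01)
    v,u=np.nonzero(m); 
    e=[(u[v==r].min(),u[v==r].max()) for r in range(v.min(),v.max()+1)]
    uc=np.median([(a+b)/2 for a,b in e]); 
    p=K@(R@np.array([*c,h/2])+t); print('  silhouette u',uc,'pred',(p[0]/p[2]).round(2),'m/px',p[2]/K[0,0])
# near finger now
d,K,R,t=shot('side');P=cloud(d,K,R,t)
m=(abs(P[...,1]-.135)<.04)&(abs(P[...,0]-.445)<.04)&(P[...,2]>.085)&(P[...,2]<.13)
x=P[m];print('finger',m.sum(),((x.min(0)+x.max(0))/2).round(4),np.median(x,0).round(4),(x.max(0)-x.min(0)).round(3))
E
```

```text
pan 65 bbox mid [0.4491 0.1831 0.0476] ext [0.052 0.055 0.009]
  silhouette u 282.0 pred 281.48 m/px 0.0035660190434930756
fine 48 bbox mid [0.4693 0.3858 0.0482] ext [0.051 0.056 0.01 ]
  silhouette u 278.5 pred 278.27 m/px 0.0040199414959450515
coarse 103 bbox mid [ 0.4892 -0.1704  0.0574] ext [0.053 0.054 0.009]
  silhouette u 316.5 pred 315.87 m/px 0.0028023761325387184
shaker 67 bbox mid [0.6295 0.0397 0.0692] ext [0.054 0.055 0.008]
  silhouette u 342.0 pred 341.72 m/px 0.0033269825686505503
finger 41 [0.4477 0.131  0.1175] [0.4467 0.1311 0.1188] [0.021 0.013 0.024]
```

```bash
python3 -m creep '{"delta_pos":[[4,0,-0.3],[7,0,-0.3],[7.6,0,-0.3],[7.6,0,-0.3],[7.6,0,-0.3]],"dr":[[0,0,0],[0,0,0],[0,0,0],[0,0,0],[0,0,0]]}' 1; python3 go.py 0.447,0.182,0.012
```

```text
clock: 3.3
position: [0.452, 0.1836, 0.0174]
ee_rot: [-0.0, 0.708, 0.0, -0.706]
contact_force: [-0.3, 0.6, 0.5]
width: 0.0854
clk 3.3 pos [0.452  0.1836 0.0174] F [-0.3  0.6  0.5] M [0.04 0.02 0.  ] w 0.0854 q [ 0.24  0.37  1.99 -0.    0.78  1.81]
axes x,y,z rows [[0.003, 0.001, -1.0], [-0.0, -1.0, -0.001], [-1.0, 0.0, -0.003]]
0.447,0.182,0.012 -> tool cm [0.53 0.16 0.5 ]
```

```bash
python3 -m creep '{"delta_pos":[[0,0,0],[0,0,0],[0,0,0]],"dr":[[0,0,0],[0,0,0],[0,0,0]]}' 1; python3 go.py 0.447,0.182,0.012
```

```text
clock: 3.6
position: [0.451, 0.1834, 0.0166]
ee_rot: [-0.0, 0.708, 0.0, -0.707]
contact_force: [0.2, -0.3, 0.2]
width: 0.0852
clk 3.6 pos [0.451  0.1834 0.0166] F [ 0.2 -0.3  0.2] M [ 0.    0.04 -0.  ] w 0.0852 q [ 0.24  0.37  1.99 -0.    0.78  1.81]
axes x,y,z rows [[0.002, 0.0, -1.0], [-0.0, -1.0, -0.0], [-1.0, 0.0, -0.002]]
0.447,0.182,0.012 -> tool cm [0.46 0.14 0.4 ]
```

```bash
python3 -m creep '{"delta_pos":[[0.3,0.1,0.35],[0.3,0.1,0.35],[0.3,0.1,0.35],[0.3,0.1,0.35]],"dr":[[0,0,0],[0,0,0],[0,0,0],[0,0,0]]}' 1; python3 go.py 0.447,0.182,0.012;python3 -m creep '{"delta_pos":[[0,0,0],[0,0,0],[0,0,0],[0,0,0],[0,0,0],[0,0,0],[0,0,0],[0,0,0]],"dr":[[0,0,0],[0,0,0],[0,0,0],[0,0,0],[0,0,0],[0,0,0],[0,0,0],[0,0,0]]}' -1 40; python3 go.py
```

```text
clock: 4.0
position: [0.447, 0.1823, 0.0127]
ee_rot: [0.0, -0.707, 0.0, 0.707]
contact_force: [0.7, -0.3, 0.9]
width: 0.0852
clk 4.0 pos [0.447  0.1823 0.0127] F [ 0.7 -0.3  0.9] M [-0.02 -0.02 -0.05] w 0.0852 q [ 0.24  0.37  2.   -0.    0.76  1.81]
axes x,y,z rows [[-0.0, -0.0, -1.0], [-0.0, -1.0, 0.0], [-1.0, 0.0, 0.0]]
0.447,0.182,0.012 -> tool cm [ 0.07  0.03 -0.  ]
clock: 4.8
position: [0.4472, 0.1824, 0.0131]
ee_rot: [-0.0, 0.707, -0.0, -0.707]
contact_force: [-1.6, 1.3, 5.2]
width: 0.0527
clk 4.8 pos [0.4472 0.1824 0.0131] F [-1.6  1.3  5.2] M [0.13 0.12 0.07] w 0.0527 q [0.24 0.37 2.   0.   0.76 1.81]
axes x,y,z rows [[0.001, 0.0, -1.0], [-0.0, -1.0, -0.0], [-1.0, 0.0, -0.001]]
```

```bash
python3 -m creep '{"delta_pos":[[-3,0,0],[-7,0,0],[-10.5,2,-2],[-11,5,-5.5],[-11,8,-9.5],[-11,11,-13.5],[-11,13.5,-17],[-11,14.3,-18],[-11,14.3,-18],[-11,14.3,-18]],"dr":[[0,0,0],[0,0,0],[0,0,0],[0,0,0],[0,0,0],[0,0,0],[0,0,0],[0,0,0],[0,0,0],[0,0,0]]}' -1 40; python3 go.py 0.627,0.039,0.095
```

```text
clock: 5.8
position: [0.6251, 0.0399, 0.1217]
ee_rot: [0.0, -0.706, -0.0, 0.708]
contact_force: [-0.3, -0.0, -1.2]
width: 0.053
clk 5.8 pos [0.6251 0.0399 0.1217] F [-0.3 -0.  -1.2] M [-0.01  0.05 -0.03] w 0.053 q [-0.05  0.43  1.55  0.    1.16  1.52]
axes x,y,z rows [[-0.004, 0.001, -1.0], [-0.0, -1.0, -0.001], [-1.0, 0.0, 0.004]]
0.627,0.039,0.095 -> tool cm [ 2.67  0.09 -0.2 ]
```

```bash
python3 -m creep '{"delta_pos":[[1.5,0.05,-0.1],[2.5,0.05,-0.1],[2.5,0.05,-0.1],[2.5,0.05,-0.1],[2.5,0.05,-0.1]],"dr":[[0,0,0],[0,0,0],[0,0,0],[0,0,0],[0,0,0]]}' -1 40; python3 go.py 0.627,0.039,0.075
python3 - <<'E'
from h import *
d,K,R,t=shot('side');b=d['pixels'][140:240,280:400]
cv2.imwrite('pics/p3.png',cv2.resize(b,None,fx=5,fy=5,interpolation=cv2.INTER_CUBIC))
E
```

```text
clock: 6.3
position: [0.628, 0.0392, 0.0984]
ee_rot: [0.0, 0.707, 0.0, -0.707]
contact_force: [-0.1, -0.3, -1.0]
width: 0.0528
clk 6.3 pos [0.628  0.0392 0.0984] F [-0.1 -0.3 -1. ] M [-0.06 -0.01 -0.04] w 0.0528 q [-0.05  0.45  1.58 -0.    1.11  1.52]
axes x,y,z rows [[0.001, -0.0, -1.0], [0.0, -1.0, 0.0], [-1.0, -0.0, -0.001]]
0.627,0.039,0.075 -> tool cm [2.34 0.02 0.1 ]
```

View pics/p3.png

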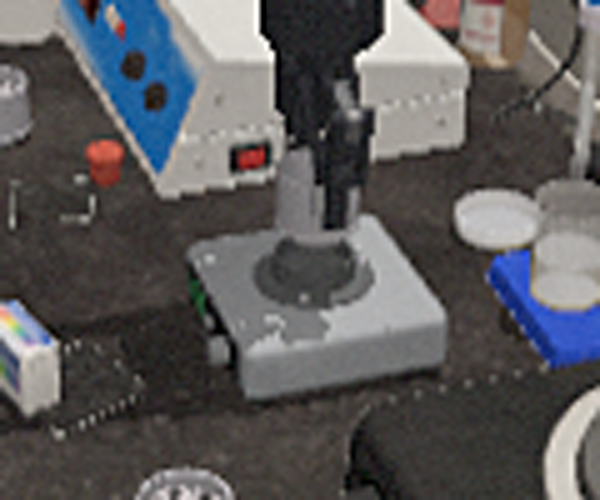

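The pan hangs upright in the gripper, centred over the holder (crop col ~315, both). Lowering.

```bash
python3 -m creep '{"delta_pos":[[0.6,0,0.08],[1.1,0,0.08],[1.6,0,0.08],[2,0,0.08],[2.3,0,0.08],[2.4,0,0.08],[2.4,0,0.08],[2.4,0,0.08]],"dr":[[0,0,0],[0,0,0],[0,0,0],[0,0,0],[0,0,0],[0,0,0],[0,0,0],[0,0,0]]}' -1 40; python3 go.py 0.627,0.039,0.075
```

```text
clock: 7.15
position: [0.6271, 0.0397, 0.0751]
ee_rot: [-0.001, 0.707, 0.0, -0.707]
contact_force: [-1.4, 3.6, 7.7]
width: 0.0529
clk 7.15 pos [0.6271 0.0397 0.0751] F [-1.4  3.6  7.7] M [0.45 0.37 0.  ] w 0.0529 q [-0.05  0.47  1.61  0.    1.06  1.52]
axes x,y,z rows [[0.001, 0.001, -1.0], [-0.0, -1.0, -0.001], [-1.0, 0.0, -0.001]]
0.627,0.039,0.075 -> tool cm [0.01 0.07 0.01]
```

```bash
python3 -m creep '{"delta_pos":[[0,0,0],[0,0,0],[0,0,0],[0,0,0],[0,0,0],[-3,0,0],[-7,0,0],[-11.5,0,2],[-12,-1,6.5],[-12,-4,11]],"dr":[[0,0,0],[0,0,0],[0,0,0],[0,0,0],[0,0,0],[0,0,0],[0,0,0],[0,0,0],[0,0,0],[0,0,0]]}' 1 40; python3 go.py 0.467,0.383,0.12
```

```text
clock: 8.15
position: [0.5211, 0.0754, 0.1958]
ee_rot: [-0.001, 0.709, -0.001, -0.705]
contact_force: [0.0, 1.6, 0.1]
width: 0.085
clk 8.15 pos [0.5211 0.0754 0.1958] F [0.  1.6 0.1] M [ 0.04 -0.04 -0.04] w 0.085 q [ 0.01  0.22  1.67 -0.    1.24  1.59]
axes x,y,z rows [[0.005, -0.001, -1.0], [-0.003, -1.0, 0.001], [-1.0, 0.003, -0.005]]
0.467,0.383,0.12 -> tool cm [  7.52 -30.75   5.54]
```

```bash
python3 -m creep '{"delta_pos":[[0,-4.5,1.5],[0,-9,3],[0,-13.5,4],[0,-18,5],[0,-22.5,5],[2,-27,5],[5,-30.3,5],[7.5,-30.3,5],[7.5,-30.3,5],[7.5,-30.3,5]],"dr":[[0,0,0],[0,0,0],[0,0,0],[0,0,0],[0,0,0],[0,0,0],[0,0,0],[0,0,0],[0,0,0],[0,0,0]]}' 1 40; python3 go.py 0.467,0.383,0.012
python3 - <<'E'
from h import *
d,K,R,t=shot('top');P=cloud(d,K,R,t)
for n,c,h in [('pan',(.627,.039),.11),('box',(.4275,.038),.045)]:
    e=np.hypot(P[...,0]-c[0],P[...,1]-c[1]); m=(e<.045)&(P[...,2]>h-.006)&(P[...,2]<h+.01)
    x=P[m]; print(n,m.sum(),'bbox mid',((x.min(0)+x.max(0))/2).round(4),'ext',(x.max(0)-x.min(0)).round(3),'medz',np.median(x[:,2]).round(4))
E
```

```text
clock: 9.15
position: [0.4705, 0.3792, 0.1186]
ee_rot: [-0.0, -0.707, 0.0, 0.707]
contact_force: [1.3, -0.7, 0.1]
width: 0.0851
clk 9.15 pos [0.4705 0.3792 0.1186] F [ 1.3 -0.7  0.1] M [ 0.01  0.01 -0.01] w 0.0851 q [ 0.56  0.4   1.61 -0.    1.13  2.13]
axes x,y,z rows [[-0.001, -0.001, -1.0], [-0.0, -1.0, 0.001], [-1.0, 0.0, 0.001]]
0.467,0.383,0.012 -> tool cm [10.66 -0.39  0.34]
pan 61 bbox mid [0.6264 0.0388 0.1104] ext [0.054 0.051 0.011] medz 0.1099
box 162 bbox mid [0.429  0.0395 0.0458] ext [0.039 0.062 0.013] medz 0.0455
```

```bash
python3 -m creep '{"delta_pos":[[3,-0.3,0.3],[6,-0.3,0.3],[6,-0.3,0.3],[6,-0.3,0.3],[6,-0.3,0.3]],"dr":[[0,0,0],[0,0,0],[0,0,0],[0,0,0],[0,0,0]]}' 1 40; python3 go.py 0.467,0.383,0.012
```

```text
clock: 9.7
position: [0.4694, 0.3831, 0.0612]
ee_rot: [-0.001, 0.708, 0.0, -0.706]
contact_force: [-0.6, 0.3, 0.1]
width: 0.0854
clk 9.7 pos [0.4694 0.3831 0.0612] F [-0.6  0.3  0.1] M [ 0.05 -0.02  0.01] w 0.0854 q [ 0.57  0.46  1.68 -0.    1.    2.14]
axes x,y,z rows [[0.004, 0.002, -1.0], [-0.001, -1.0, -0.002], [-1.0, 0.001, -0.004]]
0.467,0.383,0.012 -> tool cm [4.92 0.02 0.26]
```

```bash
python3 -m creep '{"delta_pos":[[2,0,0.15],[3.5,0,0.15],[4.6,0,0.15],[4.7,0,0.15],[4.7,0,0.15],[4.7,0,0.15],[4.7,0,0.15]],"dr":[[0,0,0],[0,0,0],[0,0,0],[0,0,0],[0,0,0],[0,0,0],[0,0,0]]}' 1 40; python3 go.py 0.467,0.383,0.012
```

```text
clock: 10.4
position: [0.4667, 0.3829, 0.0126]
ee_rot: [-0.0, 0.708, 0.0, -0.707]
contact_force: [0.4, 1.1, -0.5]
width: 0.0857
clk 10.4 pos [0.4667 0.3829 0.0126] F [ 0.4  1.1 -0.5] M [ 0.02  0.02 -0.01] w 0.0857 q [ 0.57  0.51  1.73 -0.    0.9   2.14]
axes x,y,z rows [[0.001, 0.001, -1.0], [-0.0, -1.0, -0.001], [-1.0, 0.0, -0.001]]
0.467,0.383,0.012 -> tool cm [ 0.06 -0.01 -0.03]
```

```bash
python3 -m creep '{"delta_pos":[[0,0,0],[0,0,0],[0,0,0],[0,0,0],[0,0,0],[0,0,0],[0,0,0]],"dr":[[0,0,0],[0,0,0],[0,0,0],[0,0,0],[0,0,0],[0,0,0],[0,0,0]]}' -1 40; python3 go.py
python3 -m creep '{"delta_pos":[[-3,0,0],[-7.5,0,0],[-12,0,0],[-15.5,0,0],[-15.5,0,0],[-15.5,0,0]],"dr":[[0,0,0],[0,0,0],[0,0,0],[0,0,0],[0,0,0],[0,0,0]]}' -1 40; python3 go.py 0.627,0.039,0.15
```

```text
clock: 11.1
position: [0.4665, 0.383, 0.0124]
ee_rot: [-0.0, 0.708, 0.0, -0.707]
contact_force: [-1.0, 0.4, 5.1]
width: 0.0532
clk 11.1 pos [0.4665 0.383  0.0124] F [-1.   0.4  5.1] M [ 0.07  0.14 -0.01] w 0.0532 q [0.57 0.51 1.73 0.   0.9  2.14]
axes x,y,z rows [[0.001, 0.001, -1.0], [-0.0, -1.0, -0.001], [-1.0, 0.0, -0.001]]
clock: 11.7
position: [0.4659, 0.3823, 0.1667]
ee_rot: [0.0, 0.707, -0.0, -0.707]
contact_force: [0.1, -0.1, -2.2]
width: 0.0531
clk 11.7 pos [0.4659 0.3823 0.1667] F [ 0.1 -0.1 -2.2] M [-0.04  0.01  0.02] w 0.0531 q [ 0.57  0.36  1.55 -0.    1.24  2.14]
axes x,y,z rows [[0.0, -0.0, -1.0], [-0.0, -1.0, 0.0], [-1.0, 0.0, -0.0]]
0.627,0.039,0.15 -> tool cm [  1.68  34.33 -16.12]
```

```bash
python3 -m creep '{"delta_pos":[[0,3,0],[0,7.5,-1],[0,12,-3],[0,16,-5],[0,20,-7.5],[0,24,-10],[0,28,-12.5],[0,32,-15],[0,34.3,-16.1],[0,34.3,-16.1]],"dr":[[0,0,0],[0,0,0],[0,0,0],[0,0,0],[0,0,0],[0,0,0],[0,0,0],[0,0,0],[0,0,0],[0,0,0]]}' -1 40; python3 go.py 0.627,0.039,0.137
python3 -m creep '{"delta_pos":[[0,0,0],[0,0,0],[0,0,0]],"dr":[[0,0,0],[0,0,0],[0,0,0]]}' -1 40; python3 go.py 0.627,0.0392,0.137
```

```text
clock: 12.7
position: [0.6273, 0.0356, 0.1633]
ee_rot: [0.001, -0.705, 0.002, 0.709]
contact_force: [-0.6, -0.1, -1.9]
width: 0.053
clk 12.7 pos [0.6273 0.0356 0.1633] F [-0.6 -0.1 -1.9] M [ 0.03 -0.   -0.01] w 0.053 q [-0.05  0.4   1.49 -0.    1.26  1.52]
axes x,y,z rows [[-0.005, -0.002, -1.0], [-0.004, -1.0, 0.002], [-1.0, 0.004, 0.005]]
0.627,0.039,0.137 -> tool cm [ 2.63 -0.34  0.02]
clock: 13.0
position: [0.626, 0.0409, 0.1661]
ee_rot: [-0.0, -0.707, -0.001, 0.708]
contact_force: [0.2, 0.2, -2.1]
width: 0.053
clk 13.0 pos [0.626  0.0409 0.1661] F [ 0.2  0.2 -2.1] M [-0.02 -0.03 -0.05] w 0.053 q [-0.05  0.39  1.49  0.    1.26  1.52]
axes x,y,z rows [[-0.002, 0.0, -1.0], [0.001, -1.0, -0.0], [-1.0, -0.001, 0.002]]
0.627,0.0392,0.137 -> tool cm [ 2.91  0.17 -0.1 ]
```

```bash
python3 -m creep '{"delta_pos":[[1,0.1,-0.05],[2,0.1,-0.05],[2.8,0.1,-0.05],[2.8,0.1,-0.05],[2.8,0.1,-0.05],[2.8,0.1,-0.05]],"dr":[[0,0,0],[0,0,0],[0,0,0],[0,0,0],[0,0,0],[0,0,0]]}' -1 40; python3 go.py 0.627,0.0392,0.1144
python3 - <<'E'
from h import *
d,K,R,t=shot('side');b=d['pixels'][120:220,290:410]
cv2.imwrite('pics/p4.png',cv2.resize(b,None,fx=5,fy=5,interpolation=cv2.INTER_CUBIC))
E
```

```text
clock: 13.6
position: [0.6279, 0.0385, 0.139]
ee_rot: [-0.0, 0.707, -0.0, -0.707]
contact_force: [0.2, 0.1, -1.5]
width: 0.0534
clk 13.6 pos [0.6279 0.0385 0.139 ] F [ 0.2  0.1 -1.5] M [0.02 0.03 0.01] w 0.0534 q [-0.05  0.42  1.53 -0.    1.2   1.52]
axes x,y,z rows [[0.001, -0.0, -1.0], [-0.0, -1.0, 0.0], [-1.0, 0.0, -0.001]]
0.627,0.0392,0.1144 -> tool cm [ 2.46 -0.07  0.09]
```

View pics/p4.png

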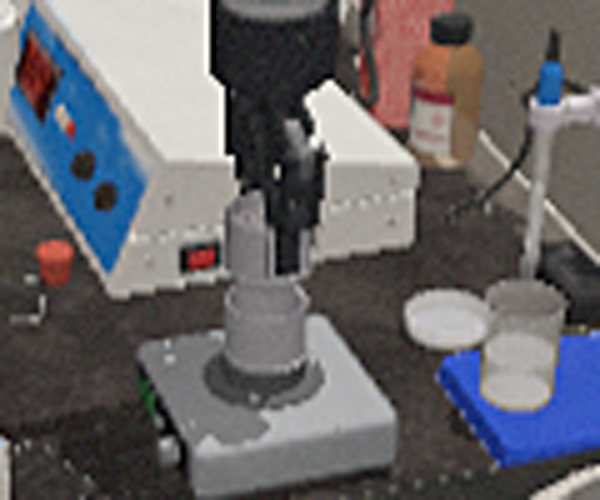

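The pan sits in the holder (crop col 265), and the fine sieve hangs centred over it (crop col ~268). Lowering.

```bash
python3 -m creep '{"delta_pos":[[0.6,-0.05,0.08],[1.1,-0.05,0.08],[1.6,-0.05,0.08],[2,-0.05,0.08],[2.3,-0.05,0.08],[2.5,-0.05,0.08],[2.5,-0.05,0.08],[2.5,-0.05,0.08]],"dr":[[0,0,0],[0,0,0],[0,0,0],[0,0,0],[0,0,0],[0,0,0],[0,0,0],[0,0,0]]}' -1 40; python3 go.py 0.627,0.0392,0.1144
```

```text
clock: 14.45
position: [0.6267, 0.0391, 0.1145]
ee_rot: [-0.0, 0.707, -0.0, -0.707]
contact_force: [-2.1, -0.5, 4.5]
width: 0.0536
clk 14.45 pos [0.6267 0.0391 0.1145] F [-2.1 -0.5  4.5] M [0.04 0.29 0.01] w 0.0536 q [-0.05  0.44  1.56 -0.    1.14  1.52]
axes x,y,z rows [[0.0, -0.0, -1.0], [-0.0, -1.0, 0.0], [-1.0, 0.0, -0.0]]
0.627,0.0392,0.1144 -> tool cm [ 0.01 -0.01 -0.03]
```

```bash
python3 -m creep '{"delta_pos":[[0,0,0],[0,0,0],[0,0,0],[0,0,0],[0,0,0],[-3,0,0],[-7,0,0],[-9,1,3],[-9,4,6.5],[-9,7.5,10]],"dr":[[0,0,0],[0,0,0],[0,0,0],[0,0,0],[0,0,0],[0,0,0],[0,0,0],[0,0,0],[0,0,0],[0,0,0]]}' 1 40; python3 go.py
python3 -m creep '{"delta_pos":[[0,4,2],[0,8,4],[0,12,4],[4,13.4,4],[8,13.4,4],[8,13.4,4],[8,13.4,4],[8,13.4,4]],"dr":[[0,0,0],[0,0,0],[0,0,0],[0,0,0],[0,0,0],[0,0,0],[0,0,0],[0,0,0]]}' 1 40; python3 go.py 0.487,-0.170,0.017
python3 - <<'E'
from h import *
d,K,R,t=shot('top');P=cloud(d,K,R,t)
for n,c,h in [('fine',(.627,.039),.15),('box',(.4275,.038),.045),('stop',(.5365,.289),.026)]:
    e=np.hypot(P[...,0]-c[0],P[...,1]-c[1]); m=(e<.045)&(P[...,2]>h-.006)&(P[...,2]<h+.01)
    x=P[m]; print(n,m.sum(),'bbox mid',((x.min(0)+x.max(0))/2).round(4),'ext',(x.max(0)-x.min(0)).round(3),'medz',np.median(x[:,2]).round(4))
E
```

```text
clock: 15.45
position: [0.5263, -0.036, 0.2047]
ee_rot: [0.001, 0.708, 0.001, -0.706]
contact_force: [0.1, -1.5, -0.4]
width: 0.0851
clk 15.45 pos [ 0.5263 -0.036   0.2047] F [ 0.1 -1.5 -0.4] M [-0.03 -0.03  0.01] w 0.0851 q [-0.2   0.22  1.65 -0.    1.27  1.37]
axes x,y,z rows [[0.002, -0.001, -1.0], [0.002, -1.0, 0.001], [-1.0, -0.002, -0.002]]
clock: 16.25
position: [0.4883, -0.1703, 0.1257]
ee_rot: [0.001, 0.708, -0.0, -0.706]
contact_force: [0.4, 0.2, 0.6]
width: 0.0854
clk 16.25 pos [ 0.4883 -0.1703  0.1257] F [0.4 0.2 0.6] M [-0.01  0.01  0.  ] w 0.0854 q [-0.47  0.27  1.79 -0.    1.07  1.1 ]
axes x,y,z rows [[0.003, -0.002, -1.0], [0.001, -1.0, 0.002], [-1.0, -0.001, -0.003]]
0.487,-0.170,0.017 -> tool cm [10.87 -0.05  0.16]
fine 66 bbox mid [0.6268 0.0373 0.1503] ext [0.053 0.049 0.013] medz 0.1489
box 161 bbox mid [0.429  0.0395 0.0458] ext [0.039 0.062 0.009] medz 0.0456
stop 107 bbox mid [0.549  0.2908 0.0282] ext [0.051 0.06  0.015] medz 0.0262
```

```bash
python3 -m creep '{"delta_pos":[[3,0,0.1],[6,0,0.1],[9,0,0.1],[10.5,0,0.1],[10.7,0,0.1],[10.7,0,0.1],[10.7,0,0.1],[10.7,0,0.1]],"dr":[[0,0,0],[0,0,0],[0,0,0],[0,0,0],[0,0,0],[0,0,0],[0,0,0],[0,0,0]]}' 1 40; python3 go.py 0.487,-0.170,0.017
```

```text
clock: 17.1
position: [0.4868, -0.1704, 0.0182]
ee_rot: [0.001, 0.708, -0.001, -0.706]
contact_force: [-0.7, 0.1, -0.3]
width: 0.0854
clk 17.1 pos [ 0.4868 -0.1704  0.0182] F [-0.7  0.1 -0.3] M [ 0.02  0.01 -0.  ] w 0.0854 q [-0.47  0.4   1.93 -0.    0.81  1.1 ]
axes x,y,z rows [[0.003, -0.001, -1.0], [0.0, -1.0, 0.001], [-1.0, -0.0, -0.003]]
0.487,-0.170,0.017 -> tool cm [ 0.12 -0.04 -0.02]
```

```bash
python3 -m creep '{"delta_pos":[[0,0,0],[0,0,0],[0,0,0],[0,0,0],[0,0,0],[0,0,0],[0,0,0]],"dr":[[0,0,0],[0,0,0],[0,0,0],[0,0,0],[0,0,0],[0,0,0],[0,0,0]]}' -1 40; python3 go.py
python3 -m creep '{"delta_pos":[[-3,0,0],[-7.5,0,0],[-12,0,0],[-16,0,0],[-18.8,0,0],[-18.8,0,0],[-18.8,0,0]],"dr":[[0,0,0],[0,0,0],[0,0,0],[0,0,0],[0,0,0],[0,0,0],[0,0,0]]}' -1 40; python3 go.py 0.627,0.039,0.19
```

```text
clock: 17.8
position: [0.486, -0.1701, 0.0176]
ee_rot: [0.0, 0.707, -0.0, -0.707]
contact_force: [-0.8, 0.3, 5.9]
width: 0.054
clk 17.8 pos [ 0.486  -0.1701  0.0176] F [-0.8  0.3  5.9] M [ 0.09  0.17 -0.04] w 0.054 q [-0.47  0.4   1.93  0.    0.81  1.1 ]
axes x,y,z rows [[0.001, -0.0, -1.0], [-0.0, -1.0, 0.0], [-1.0, 0.0, -0.001]]
clock: 18.5
position: [0.4854, -0.1698, 0.2048]
ee_rot: [0.0, 0.707, -0.0, -0.707]
contact_force: [-0.8, 0.7, -1.0]
width: 0.0536
clk 18.5 pos [ 0.4854 -0.1698  0.2048] F [-0.8  0.7 -1. ] M [-0.03  0.07 -0.02] w 0.0536 q [-0.47  0.2   1.68 -0.    1.26  1.1 ]
axes x,y,z rows [[0.0, -0.0, -1.0], [-0.0, -1.0, 0.0], [-1.0, 0.0, -0.0]]
0.627,0.039,0.19 -> tool cm [  1.48 -20.89 -14.15]
```

```bash
python3 -m creep '{"delta_pos":[[0,-3,-2],[0,-7,-4.5],[0,-11,-7],[0,-15,-10],[0,-19,-13],[0,-20.8,-14],[0,-20.8,-14],[0,-20.8,-14],[0,-20.8,-14]],"dr":[[0,0,0],[0,0,0],[0,0,0],[0,0,0],[0,0,0],[0,0,0],[0,0,0],[0,0,0],[0,0,0]]}' -1 40; python3 go.py 0.6265,0.039,0.183
```

```text
clock: 19.4
position: [0.6244, 0.037, 0.2034]
ee_rot: [0.0, -0.706, 0.001, 0.708]
contact_force: [-0.8, -0.2, -1.0]
width: 0.0539
clk 19.4 pos [0.6244 0.037  0.2034] F [-0.8 -0.2 -1. ] M [ 0.07 -0.01 -0.  ] w 0.0539 q [-0.05  0.37  1.44 -0.    1.34  1.52]
axes x,y,z rows [[-0.003, -0.001, -1.0], [-0.001, -1.0, 0.001], [-1.0, 0.001, 0.003]]
0.6265,0.039,0.183 -> tool cm [ 2.04 -0.2  -0.21]
```

```bash
python3 -m creep '{"delta_pos":[[1,-0.1,-0.15],[1.8,-0.1,-0.15],[1.9,-0.1,-0.15],[1.9,-0.1,-0.15],[1.9,-0.1,-0.15],[1.9,-0.1,-0.15]],"dr":[[0,0,0],[0,0,0],[0,0,0],[0,0,0],[0,0,0],[0,0,0]]}' -1 40; python3 go.py 0.6265,0.0388,0.1596
python3 - <<'E'
from h import *
d,K,R,t=shot('side');b=d['pixels'][110:210,290:410]
cv2.imwrite('pics/p5.png',cv2.resize(b,None,fx=5,fy=5,interpolation=cv2.INTER_CUBIC))
E
```

```text
clock: 20.0
position: [0.6275, 0.0389, 0.1862]
ee_rot: [-0.0, 0.707, -0.0, -0.707]
contact_force: [-0.8, 0.8, -0.7]
width: 0.0538
clk 20.0 pos [0.6275 0.0389 0.1862] F [-0.8  0.8 -0.7] M [ 0.   -0.03 -0.03] w 0.0538 q [-0.05  0.38  1.46 -0.    1.3   1.52]
axes x,y,z rows [[0.001, -0.0, -1.0], [-0.0, -1.0, 0.0], [-1.0, 0.0, -0.001]]
0.6265,0.0388,0.1596 -> tool cm [2.66 0.01 0.1 ]
```

View pics/p5.png

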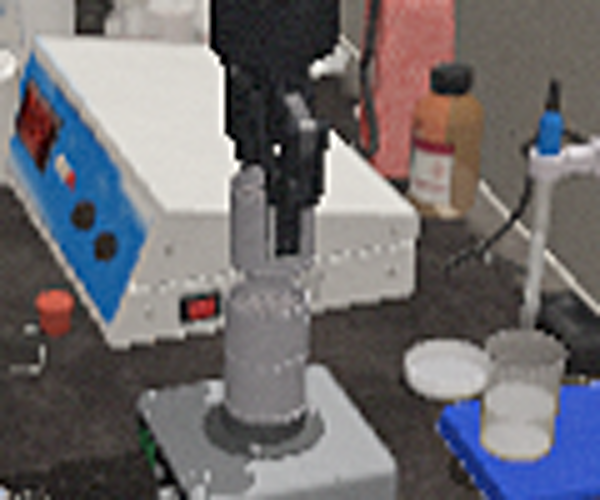

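Pan and fine sieve stand upright together (crop col ~267), and the coarse sieve hangs above them at col ~271. Lowering.

```bash
python3 -m creep '{"delta_pos":[[0.6,0,0.08],[1.1,0,0.08],[1.6,0,0.08],[2,0,0.08],[2.4,0,0.08],[2.6,0,0.08],[2.7,0,0.08],[2.7,0,0.08],[2.7,0,0.08]],"dr":[[0,0,0],[0,0,0],[0,0,0],[0,0,0],[0,0,0],[0,0,0],[0,0,0],[0,0,0],[0,0,0]]}' -1 40; python3 go.py 0.6265,0.0388,0.1596
```

```text
clock: 20.95
position: [0.6264, 0.039, 0.1596]
ee_rot: [-0.0, 0.707, -0.0, -0.707]
contact_force: [-3.1, -0.1, 4.3]
width: 0.0537
clk 20.95 pos [0.6264 0.039  0.1596] F [-3.1 -0.1  4.3] M [ 0.02  0.33 -0.02] w 0.0537 q [-0.05  0.4   1.5  -0.    1.24  1.52]
axes x,y,z rows [[0.001, -0.0, -1.0], [-0.0, -1.0, 0.0], [-1.0, 0.0, -0.001]]
0.6265,0.0388,0.1596 -> tool cm [ 0.    0.02 -0.01]
```

```bash
python3 -m creep '{"delta_pos":[[0,0,0],[0,0,0],[0,0,0],[0,0,0],[0,0,0],[-3,0,0],[-7,0,0],[-9,2,2],[-9,5.5,5],[-9,9,8]],"dr":[[0,0,0],[0,0,0],[0,0,0],[0,0,0],[0,0,0],[0,0,0],[0,0,0],[0,0,0],[0,0,0],[0,0,0]]}' 1 40; python3 go.py
python3 -m creep '{"delta_pos":[[0,4,2],[0,8,4],[0,12,6],[0,16,8],[0,20,10],[3,24,11],[6,28,11.3],[9,31.4,11.3],[10.5,31.4,11.3],[10.5,31.4,11.3]],"dr":[[0,0,0],[0,0,0],[0,0,0],[0,0,0],[0,0,0],[0,0,0],[0,0,0],[0,0,0],[0,0,0],[0,0,0]]}' 1 40; python3 go.py 0.4335,-0.3654,0.09
python3 - <<'E'
from h import *
d,K,R,t=shot('top');P=cloud(d,K,R,t)
for n,c,h in [('coarse',(.627,.039),.20),('box',(.4275,.038),.045)]:
    e=np.hypot(P[...,0]-c[0],P[...,1]-c[1]); m=(e<.045)&(P[...,2]>h-.006)&(P[...,2]<h+.01)
    x=P[m]; print(n,m.sum(),'bbox mid',((x.min(0)+x.max(0))/2).round(4),'ext',(x.max(0)-x.min(0)).round(3),'medz',np.median(x[:,2]).round(4))
f=np.load('side0.npz');P=f['P']
c=(.4335,-.3654);e=np.hypot(P[...,0]-c[0],P[...,1]-c[1])
for lo,hi,r in((.008,.022,.04),(.03,.06,.025)):
    x=P[(e<r)&(P[...,2]>lo)&(P[...,2]<hi)];print('lid side',len(x),((x.min(0)+x.max(0))/2).round(4),(x.max(0)-x.min(0)).round(3))
E
```

```text
clock: 21.95
position: [0.5462, -0.0516, 0.2497]
ee_rot: [0.001, 0.708, 0.0, -0.706]
contact_force: [-0.4, -0.6, 0.5]
width: 0.085
clk 21.95 pos [ 0.5462 -0.0516  0.2497] F [-0.4 -0.6  0.5] M [ 0.01  0.   -0.04] w 0.085 q [-0.22  0.22  1.53 -0.    1.38  1.35]
axes x,y,z rows [[0.002, -0.001, -1.0], [0.002, -1.0, 0.001], [-1.0, -0.002, -0.002]]
clock: 22.95
position: [0.4317, -0.3646, 0.1409]
ee_rot: [0.002, -0.706, -0.001, 0.709]
contact_force: [-0.2, 0.6, 0.2]
width: 0.0855
clk 22.95 pos [ 0.4317 -0.3646  0.1409] F [-0.2  0.6  0.2] M [ 0.01 -0.    0.03] w 0.0855 q [-0.82  0.33  1.66  0.    1.16  0.75]
axes x,y,z rows [[-0.004, 0.005, -1.0], [-0.002, -1.0, -0.005], [-1.0, 0.002, 0.004]]
0.4335,-0.3654,0.09 -> tool cm [ 5.09  0.11 -0.2 ]
coarse 78 bbox mid [0.6272 0.0378 0.199 ] ext [0.053 0.052 0.01 ] medz 0.1995
box 162 bbox mid [0.429  0.0396 0.0455] ext [0.04  0.062 0.01 ] medz 0.0454
lid side 274 [ 0.4354 -0.3677  0.015 ] [0.054 0.052 0.014]
lid side 105 [ 0.4346 -0.3678  0.0417] [0.02  0.022 0.023]
```

```bash
python3 -m creep '{"delta_pos":[[3,0.15,-0.1],[6,0.15,-0.1],[7,0.15,-0.1],[7,0.15,-0.1],[7,0.15,-0.1]],"dr":[[0,0,0],[0,0,0],[0,0,0],[0,0,0],[0,0,0]]}' 1 40; python3 go.py 0.4333,-0.3665,0.020
python3 - <<'E'
from h import *
d,K,R,t=shot('side');p=K@(R@np.array([.4333,-.3665,.04])+t);u,v=(p[:2]/p[2]).astype(int);print(u,v)
b=d['pixels'][v-60:v+40,u-60:u+60]
cv2.imwrite('pics/p6.png',cv2.resize(b,None,fx=5,fy=5,interpolation=cv2.INTER_CUBIC))
E
```

```text
clock: 23.5
position: [0.4354, -0.3669, 0.0754]
ee_rot: [0.001, 0.708, -0.001, -0.706]
contact_force: [0.3, -0.3, 0.5]
width: 0.0856
clk 23.5 pos [ 0.4354 -0.3669  0.0754] F [ 0.3 -0.3  0.5] M [-0.   -0.01  0.01] w 0.0856 q [-0.82  0.39  1.75  0.    1.    0.75]
axes x,y,z rows [[0.002, -0.002, -1.0], [0.001, -1.0, 0.002], [-1.0, -0.001, -0.002]]
0.4333,-0.3665,0.020 -> tool cm [ 5.54 -0.05  0.22]
313 302
```

View pics/p6.png

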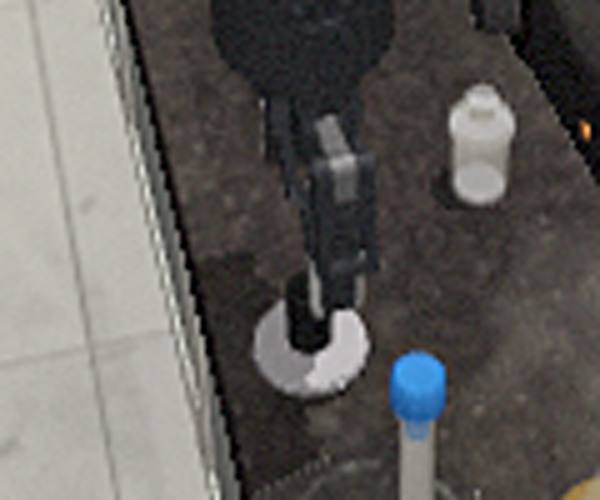

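The jaws straddle the knob; weighing bottle is clear at crop (482,145) and the flask at (418,390) is well in front of the fingers.

```bash
python3 -m creep '{"delta_pos":[[2.5,0,0.15],[4.5,0,0.15],[5.2,0,0.15],[5.25,0,0.15],[5.25,0,0.15],[5.25,0,0.15],[5.25,0,0.15]],"dr":[[0,0,0],[0,0,0],[0,0,0],[0,0,0],[0,0,0],[0,0,0],[0,0,0]]}' 1 40; python3 go.py 0.4333,-0.3665,0.021
```

```text
clock: 24.25
position: [0.4334, -0.367, 0.0223]
ee_rot: [0.0, 0.708, -0.001, -0.707]
contact_force: [-0.2, -0.0, 0.4]
width: 0.0857
clk 24.25 pos [ 0.4334 -0.367   0.0223] F [-0.2 -0.   0.4] M [-0.06 -0.03  0.04] w 0.0857 q [-0.83  0.46  1.81 -0.    0.88  0.75]
axes x,y,z rows [[0.001, -0.001, -1.0], [-0.0, -1.0, 0.001], [-1.0, 0.0, -0.001]]
0.4333,-0.3665,0.021 -> tool cm [ 0.13 -0.05  0.01]
```

```bash
python3 -m creep '{"delta_pos":[[0,0,0],[0,0,0],[0,0,0],[0,0,0],[0,0,0],[0,0,0],[0,0,0],[0,0,0],[0,0,0],[0,0,0]],"dr":[[0,0,0],[0,0,0],[0,0,0],[0,0,0],[0,0,0],[0,0,0],[0,0,0],[0,0,0],[0,0,0],[0,0,0]]}' -1 40; python3 go.py
python3 -m creep '{"delta_pos":[[-3,0,0],[-7.5,0,0],[-12,0,0],[-16.5,0,0],[-20.5,0,0],[-23.5,0,0],[-23.5,0,0],[-23.5,0,0]],"dr":[[0,0,0],[0,0,0],[0,0,0],[0,0,0],[0,0,0],[0,0,0],[0,0,0],[0,0,0]]}' -1 40; python3 go.py 0.627,0.039,0.25
```

```text
clock: 25.25
position: [0.4329, -0.3664, 0.0214]
ee_rot: [-0.0, 0.707, -0.0, -0.707]
contact_force: [-0.0, 1.3, 1.3]
width: 0.0212
clk 25.25 pos [ 0.4329 -0.3664  0.0214] F [-0.   1.3  1.3] M [0.09 0.06 0.01] w 0.0212 q [-0.83  0.46  1.81 -0.    0.88  0.75]
axes x,y,z rows [[0.0, -0.0, -1.0], [-0.0, -1.0, 0.0], [-1.0, 0.0, -0.0]]
clock: 26.05
position: [0.4327, -0.3664, 0.2562]
ee_rot: [0.0, 0.707, -0.0, -0.707]
contact_force: [0.4, 0.2, -0.8]
width: 0.0207
clk 26.05 pos [ 0.4327 -0.3664  0.2562] F [ 0.4  0.2 -0.8] M [0.01 0.01 0.02] w 0.0207 q [-0.83  0.25  1.48 -0.    1.41  0.75]
axes x,y,z rows [[0.0, -0.0, -1.0], [-0.0, -1.0, 0.0], [-1.0, 0.0, -0.0]]
0.627,0.039,0.25 -> tool cm [  0.61 -40.54 -19.42]
```

```bash
python3 -m creep '{"delta_pos":[[0,-3,-1.5],[0,-7,-3.5],[0,-11,-5.5],[0,-15,-7.5],[0,-19,-9.5],[0,-23,-11.5],[0,-27,-13.5],[0,-31,-15.5],[0,-35,-17.5],[0,-38.5,-19]],"dr":[[0,0,0],[0,0,0],[0,0,0],[0,0,0],[0,0,0],[0,0,0],[0,0,0],[0,0,0],[0,0,0],[0,0,0]]}' -1 40; 
python3 -m creep '{"delta_pos":[[0,-1.5,-0.3],[0,-2,-0.4],[0,-2,-0.4],[0,-2,-0.4],[0,-2,-0.4]],"dr":[[0,0,0],[0,0,0],[0,0,0],[0,0,0],[0,0,0]]}' -1 40; python3 go.py 0.627,0.039,0.237
```

```text
clock: 27.05
position: [0.6227, 0.0208, 0.2532]
ee_rot: [-0.0, -0.705, -0.0, 0.709]
contact_force: [0.9, -0.7, -2.0]
width: 0.0205
clock: 27.55
position: [0.6265, 0.0369, 0.2563]
ee_rot: [0.0, -0.707, 0.001, 0.707]
contact_force: [1.0, -1.0, -0.6]
width: 0.0208
clk 27.55 pos [0.6265 0.0369 0.2563] F [ 1.  -1.  -0.6] M [-0.05  0.01  0.02] w 0.0208 q [-0.05  0.34  1.34 -0.    1.46  1.52]
axes x,y,z rows [[-0.0, -0.001, -1.0], [-0.002, -1.0, 0.001], [-1.0, 0.002, 0.0]]
0.627,0.039,0.237 -> tool cm [ 1.93 -0.21 -0.05]
```

```bash
python3 -m creep '{"delta_pos":[[1,-0.15,0],[1.8,-0.15,0],[1.8,-0.15,0],[1.8,-0.15,0],[1.8,-0.15,0],[1.8,-0.15,0]],"dr":[[0,0,0],[0,0,0],[0,0,0],[0,0,0],[0,0,0],[0,0,0]]}' -1 40; python3 go.py 0.627,0.039,0.2134
python3 - <<'E'
from h import *
d,K,R,t=shot('side');b=d['pixels'][100:200,290:410]
cv2.imwrite('pics/p7.png',cv2.resize(b,None,fx=5,fy=5,interpolation=cv2.INTER_CUBIC))
E
```

```text
clock: 28.15
position: [0.6272, 0.04, 0.2386]
ee_rot: [0.0, 0.707, -0.0, -0.707]
contact_force: [-1.4, -0.1, -0.6]
width: 0.0207
clk 28.15 pos [0.6272 0.04   0.2386] F [-1.4 -0.1 -0.6] M [-0.01 -0.   -0.06] w 0.0207 q [-0.05  0.35  1.37 -0.    1.42  1.52]
axes x,y,z rows [[0.001, -0.0, -1.0], [-0.0, -1.0, 0.0], [-1.0, 0.0, -0.001]]
0.627,0.039,0.2134 -> tool cm [2.52 0.1  0.02]
```

View pics/p7.png

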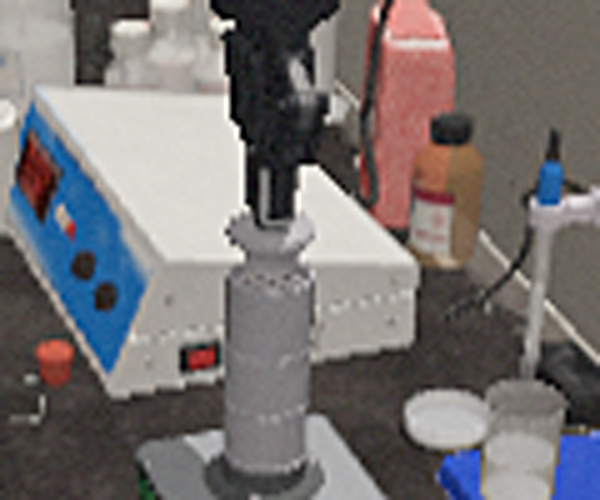

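The three pieces stand straight (crop col ~268), and the lid hangs over them level (col ~270). Lowering.

```bash
python3 -m creep '{"delta_pos":[[0.6,0.1,0.03],[1.1,0.1,0.03],[1.5,0.1,0.03],[1.9,0.1,0.03],[2.2,0.1,0.03],[2.45,0.1,0.03],[2.5,0.1,0.03],[2.5,0.1,0.03],[2.5,0.1,0.03]],"dr":[[0,0,0],[0,0,0],[0,0,0],[0,0,0],[0,0,0],[0,0,0],[0,0,0],[0,0,0],[0,0,0]]}' -1 40; python3 go.py 0.627,0.039,0.2134
```

```text
clock: 29.1
position: [0.6268, 0.039, 0.2134]
ee_rot: [-0.0, 0.707, -0.0, -0.707]
contact_force: [-0.7, -0.3, 0.1]
width: 0.0204
clk 29.1 pos [0.6268 0.039  0.2134] F [-0.7 -0.3  0.1] M [-0.    0.04 -0.03] w 0.0204 q [-0.05  0.37  1.42 -0.    1.36  1.52]
axes x,y,z rows [[0.0, -0.0, -1.0], [-0.0, -1.0, 0.0], [-1.0, 0.0, -0.0]]
0.627,0.039,0.2134 -> tool cm [-0.   -0.   -0.02]
```

```bash
python3 -m creep '{"delta_pos":[[0.1,0,0],[0.1,0,0]],"dr":[[0,0,0],[0,0,0]]}' -1 40; python3 -m creep '{"delta_pos":[[0,0,0],[0,0,0],[0,0,0],[0,0,0],[0,0,0],[0,0,0],[0,0,0],[0,0,0]],"dr":[[0,0,0],[0,0,0],[0,0,0],[0,0,0],[0,0,0],[0,0,0],[0,0,0],[0,0,0]]}' 1 40
python3 -m creep '{"delta_pos":[[-2,0,0],[-5,0,0],[-9,0,0],[-11,2,2],[-11,6,4],[-11,10,6],[-11,14,8],[-11,18,10],[-11,22,11],[-11,22,11]],"dr":[[0,0,0],[0,0,0],[0,0,0],[0,0,0],[0,0,0],[0,0,0],[0,0,0],[0,0,0],[0,0,0],[0,0,0]]}' 1 40
python3 - <<'E'
from h import *
d,K,R,t=shot('top');P=cloud(d,K,R,t);c=(.627,.039);a=d['pixels'][140:250,200:340]
e=np.hypot(P[...,0]-c[0],P[...,1]-c[1])
for n,lo,hi,r in [('disc',.200,.215,.04),('knob',.225,.26,.025)]:
    x=P[(e<r)&(P[...,2]>lo)&(P[...,2]<hi)]; print(n,len(x),((x.min(0)+x.max(0))/2).round(4),'ext',(x.max(0)-x.min(0)).round(3),'medz',np.median(x[:,2]).round(4))
d,K,R,t=shot('side');b=d['pixels'][80:240,270:400]
o=np.zeros((500,800,3),np.uint8);o[:330,:420]=cv2.resize(a,None,fx=3,fy=3);o[:480,430:790]=cv2.resize(b,(390,480))[:,:360];cv2.imwrite('pics/p8.png',o)
f=np.load('side0.npz')
s=np.abs(d['pixels'].astype(int)-f['px']).sum(2)
for n,q in [('box',(.4275,.038,.0225)),('stop',(.5365,.289,.012)),('jar',(.545,-.28,.03))]:
    p=K@(R@np.array(q)+t);u,v=(p[:2]/p[2]).astype(int);print(n,'mean pixel change',s[v-6:v+7,u-6:u+7].mean().round(1))
E
python3 go.py
```

```text
clock: 29.3
position: [0.6269, 0.0389, 0.2133]
ee_rot: [0.0, 0.708, -0.0, -0.707]
contact_force: [-0.0, -0.7, 4.4]
width: 0.0212
clock: 30.1
position: [0.6266, 0.039, 0.2123]
ee_rot: [-0.0, 0.707, -0.0, -0.707]
contact_force: [0.2, 0.1, -0.2]
width: 0.0855
clock: 31.1
position: [0.5151, -0.1856, 0.3224]
ee_rot: [0.001, -0.707, 0.003, 0.707]
contact_force: [-0.3, 1.4, -0.1]
width: 0.0855
disc 247 [0.6282 0.0376 0.2081] ext [0.054 0.052 0.014] medz 0.2059
knob 58 [0.6268 0.0372 0.2354] ext [0.02  0.021 0.02 ] medz 0.2416
box mean pixel change 12.5
stop mean pixel change 12.5
jar mean pixel change 13.1
clk 31.2 pos [ 0.5163 -0.1816  0.3223] F [ 0.3 -0.1  0.3] M [-0.01 -0.01  0.03] w 0.0853 q [-0.47  0.2   1.39  0.    1.55  1.11]
axes x,y,z rows [[0.0, 0.001, -1.0], [-0.002, -1.0, -0.001], [-1.0, 0.002, -0.0]]
```

View pics/p8.png

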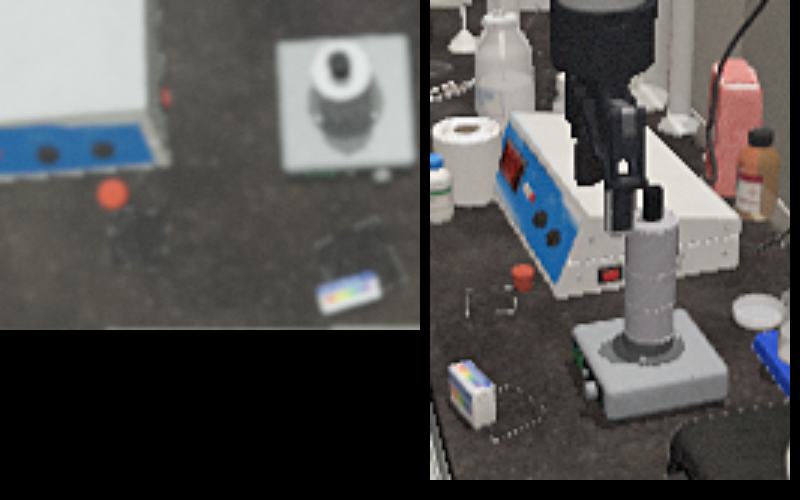

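The stack stands straight at crop col ~650. The lid disc is home: its top reads 0.206 m, as expected. Box, stopper and bottle are unmoved, and the gripper is clear.

```bash
python3 -c "
from rig import manip
print(manip.sign_off())"
```

```text
the job is handed in; nothing more can be done
None
```

I built the stack on the shaker — pan, fine sieve, coarse sieve, lid — and handed it in at about 31 s of robot time. `sign_off` gives no verdict, so the checks below are my own.

- **Seated heights:** In the last depth checks, the rims read about 0.110, 0.149 and 0.1995 m, against 0.110, 0.150 and 0.200 m expected. The top of the lid disc read 0.206 m, as expected.
- **Alignment:** The pieces' centres agree within about 2 mm in the top camera. The stack looks straight in the last side picture.
- **Clearance:** The gripper is open and stood well away from the stack when I handed in.
- **Other items:** The box, stopper and bottle showed only noise-level pixel change from the first side picture.
- **Disagreement:** The side camera read about 2 mm further in x than the top camera. Checking one finger against the robot's own position showed the same offset, so I used the top camera's values.

I did not measure tilt or speed separately; I judged both from the pictures and heights.

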